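Set the slide of the length gauge to its thumbscrew stop

ROBOT

A 6-joint arm with a two-finger parallel gripper is mounted at the origin on a cart in front of the work surface, level with it; the furniture and walls round the work are solid. World frame = base frame: x ahead of the robot, y to its left, z up, the work surface at z = 0. Lengths are in m, angles in rad, forces in N, time in s.
With the tool pointing down it reaches from about 0.35 to 0.775 m from the base axis. Payload 7.3 kg.
Tool frame: the origin (TCP) lies between the finger pads; the fingertips stand 8 mm ahead of it and the grasp point (between the pads) lies 11 mm behind it; z points along the fingers, x is the direction in which the jaws open and shut, and the axes are right-handed (so a half turn about z gives the same grasp; the last joint's range is limited). The gripper opens to 92 mm and grips with 3 to 60 N. Pads are 19 mm wide; open, the fingers measure 130 mm over their backs; the gripper's body (75 mm by 190 mm) begins 47 mm behind the grasp point.
Start: joints at [-1.423, 0.342, 1.524, -0, 1.275, -0.146], TCP at [0.152, -0.503, 0.209] pointing down, gripper open.
Joint ranges: [-2.53, 2.53], [-0.77, 2.02], [0.04, 2.7], [-1, 4.14], [0.28, 2.66], [-3.11, 3.11]. Speed limits (rad/s): [2.57, 2.57, 3.14, 3.14, 3.14, 3.14].

INTERFACE

Orientations are given as a rotation vector (axis times angle).
In Python, from bench import bot, viewer, job gives the robot as it stands. The module is installed in compiled form; this text tells all that it offers.
- The arm moves only by the tool servo_tool, never from a script. Its argument "rows" is a list that holds one entry, the list of rows, each a list of 7 numbers: the shift along the tool's x, y, z in cm, then the turn, a rotation vector about the tool's x, y, z in rad, then the opening, from -1 (shut) to 1 (fully open), so that 0 is half open. A call has 1 to 8 rows; each row is the pose to reach, as a shift and turn from the pose measured when the call began, along the tool's axes at that moment; what a row does not reach only later rows make up. A row lasts 1/10 s, in which the tool goes at most 50 mm and 8.59 degrees, less where a joint would pass 70% of its speed; a pose out of reach is approached as far as the arm can. A call with a gripper value outside its range is refused whole. The fingers move at their own pace and stop on an object; "grip_force" is the grip in N (left out, the last holds). Time passes only in rows, so rows that repeat a pose let the fingers close. It gives the time, the measured TCP pose, the force and the opening at its end, in the units of the state.
- bot.read_state(): the state, without advancing time (a new reading comes with each control period).
- viewer.get_image(name): name is "side" or "top" or "wrist"; returns the picture (384x512x3 uint8, red, green, blue); there is no depth.
- viewer.camera_params(name): a dict with "K" (3x3 intrinsics, pixels), "extrinsics" (4x4, takes a point from world to camera coordinates). Camera axes: x right, y up, looking along -z (the intrinsics and any distortion apply to the point x, -y, -z); pixel columns grow to the right and rows downward; lengths in m; the calibration is good to about 2 mm. A picture is of the moment at which its call begins: read the wrist's pose just before it. camera_params takes no time and is no camera call; for the wrist camera it gives the pose at the moment of the call.
- job.job_done(): hands the job in, once; it reports no verdict.
The state is a dict: "time_s": time; "joint_positions": joint angles; "joint_vel": joint speeds; "effort": joint torques, N m; "ee_pos": TCP position; "tcp_rot": TCP orientation; "ft_force": force on the tool from outside, world axes, zero at the start; "moment": the same for the moment, N m; "gripper_width": finger opening in m.
Only numpy, scipy, OpenCV 4.12 (cv2) and the standard library are available. Lean on these libraries where they do the work, as an engineer would, in place of code of your own. Each camera call takes 0.05 s, during which the arm holds its last target. There are 200 camera calls.

TASK

Set the length gauge on the bench: with the fingertips press down the sprung pad in the middle of its slide to free the brake and, keeping the pad pressed, push the slide along until it is up against the stop that carries the tall thumbscrew (not the plain low stop). Then let the pad spring up again so that the slide stays there. Do not force the slide along while its brake grips, and leave the things lying round the gauge where they are, neither shifted nor picked up.

Things in the scene. Friction and masses are not known exactly. Their poses are not given: they have to be found in the camera images.
- gauge: length gauge fixed to the bench: aluminium base 80 x 360 x 10 mm with an open channel 54 mm wide, whose top is 30 mm above the bench, along its middle. Origin at the centre of its underside on the bench; its y axis runs along the channel (the way the slide moves), z up. It lies across in front of the robot, turned up to 0.4 rad.
- pad_top (a point): centre of the top face of the sprung pad in the middle of the slide, 48 mm above the bench when not pressed; axes as the gauge's. The pad is a ribbed bright steel block, 36 mm across by 52 mm along the channel, pushed straight down (6 mm travel).
- saddle (a point): centre of the slide, on its floor under the pad, 40 mm above the bench; axes as the gauge's. The slide is a dark steel saddle 54 mm wide and 84 mm long along the channel, with the pad between two upright cheeks at its ends (12 mm thick, 46 mm wide, tops 58 mm above the bench). 60 mm is free between the cheeks for the fingertips.
- slide (a joint): position of the slide along the gauge's +y axis, m; 0 at the middle of the gauge. With the brake off it takes about 1 N to move; with it on, about 10 N, and it stays where it is left.
- pad (a joint): how far the pad is pressed down, m: 0 up (brake grips), 0.006 fully down. It starts to move at about 16 N and takes 19 N fully down (0.5 N per mm); the brake is wholly off from about 0.001 on, 0.003 to 0.005 is a good press. Let go, it springs up.
- pin_stop: the stop to go to, near either end of the gauge: dark steel block, 50 mm across, 20 mm along the channel, with an upright thumbscrew (round knurled head 22 mm across, top 75 mm above the bench). Origin: centre of the block's underside, 30 mm above the bench, on the channel's centre line. The slide touches it when their centres are 52 mm apart; it does not give.
- plain_stop: the other stop, at the other end: the same block, top 50 mm above the bench, with no thumbscrew. Origin as above.
- press_foot (a point): an obstacle to keep clear of: the foot of the dark lever press that stands fixed on the bench to the right of the gauge, on the bench's surface at the middle of its base (200 mm in x, 145 mm in y, 26 mm high). Above it stand its column and ram, up to 370 mm high, and a lever with a black ball, 440 mm high, about 60 mm to the right (-y) of this point. Pass in front of it, near the robot, or over it.
- tape_yellow: bystander, loose, to be left alone: roll of yellow tape, 40 mm across, 17 mm high; origin at the centre of its underside
- tin_yellow_2: bystander, loose, to be left alone: round flat yellow tin, 65 mm across, 23 mm high; origin at the centre of its underside
- pencil: bystander, loose, to be left alone: red pencil stub, 107 mm long, 8 mm thick, lying about along the gauge; origin at the centre of its underside
- collet_cap: bystander, loose, to be left alone: small black knurled cap, 22 mm across, 18 mm high; origin at the centre of its underside
- jar_lid: bystander, loose, to be left alone: white round jar lid, 54 mm across, 9 mm high; origin at the centre of its underside
- channel_bit: bystander, loose, to be left alone: short piece of bright steel channel, 31x60x12 mm; origin at the centre of its underside

How it is judged:
By the outcome, as a careful person would: the job done as asked, in the order asked, and still so for the second after the job is handed in, with the robot touching nothing.
It also fails if it takes over 43 s, if anything falls off the work surface, if the arm or the gripper's body presses on something with over 40 N, if the wrist force passes 120 N, or if a joint passes its speed limit or range.

## Working session

There is one attempt and no reset: what is moved stays moved. The work goes in short steps, Python scripts to look and compute and a tool call to move; the robot and the scene stay as the last step left them, time stands still between calls to the robot, and variables do not carry over. Pictures are saved under pics/ and viewed, about 8 in all and at most 12, crops included, and the job is handed in when it is done.

Besides the shell and the picture viewer there is one more tool, called after "Request:" by a JSON object that holds its "method" and its "body". servo_tool: Moves the arm, as the interface text tells. Its arguments: {"type":"object","properties":{"rows":{"type":"array","items":{"type":"array","items":{"type":"array","items":{"type":"number"}}}},"grip_force":{"type":"number"}},"required":["rows"]}

```bash
mkdir -p pics; python3 - <<'E'
from bench import bot, viewer
import cv2,numpy as np
s=bot.read_state();print(s)
for n in("top","side"):
    p=viewer.camera_params(n);print(n,{k:(np.round(v,4).tolist() if hasattr(v,'shape') or isinstance(v,list) else v) for k,v in p.items()})
    cv2.imwrite(f"pics/{n}0.png",cv2.cvtColor(viewer.get_image(n),cv2.COLOR_RGB2BGR))
E
```

```text
{'time_s': 0.0, 'joint_positions': array([-1.42301004e+00,  3.42736296e-01,  1.52505221e+00, -1.27691457e-05,
        1.27538370e+00, -1.46020451e-01]), 'joint_vel': array([-0.00119623, -0.00017871, -0.00014091,  0.00059454,  0.00176561,
       -0.00059061]), 'effort': array([ 5.61912857e-04, -4.31234622e+01, -2.44219977e+01,  7.16162869e-02,
        5.58993733e-02, -1.32793780e-04]), 'ee_pos': array([ 0.15197924, -0.50205254,  0.20782566]), 'tcp_rot': array([-2.52179322e+00,  1.87168485e+00,  1.76892224e-03]), 'ft_force': array([-0.27232417,  0.24028285, -0.243041  ]), 'moment': array([-0.02342523,  0.01278088, -0.0550299 ]), 'gripper_width': 0.09195367660367834}
top {'K': [[412.6119, 0.0, 256.8937], [0.0, 412.6119, 188.645], [0.0, 0.0, 1.0]], 'extrinsics': [[0.0023, -0.9998, 0.0185, 0.0472], [0.9954, 0.004, 0.0957, -0.5253], [-0.0958, 0.0182, 0.9952, -0.9285], [0.0, 0.0, 0.0, 1.0]]}
side {'K': [[498.6032, 0.0, 258.1401], [0.0, 498.6032, 192.4574], [0.0, 0.0, 1.0]], 'extrinsics': [[1.0, -0.0001, -0.0007, -0.5132], [0.0005, 0.8396, 0.5432, -0.0915], [0.0005, -0.5432, 0.8396, -1.1324], [0.0, 0.0, 0.0, 1.0]]}
```

View pics/top0.png

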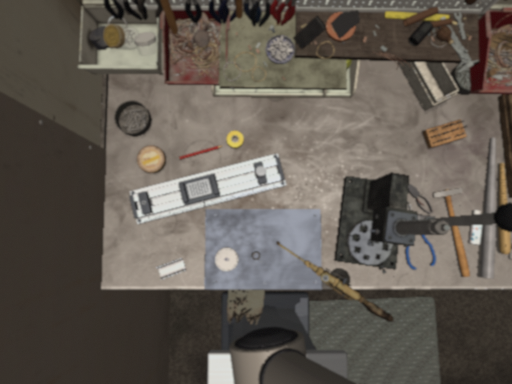

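View pics/side0.png

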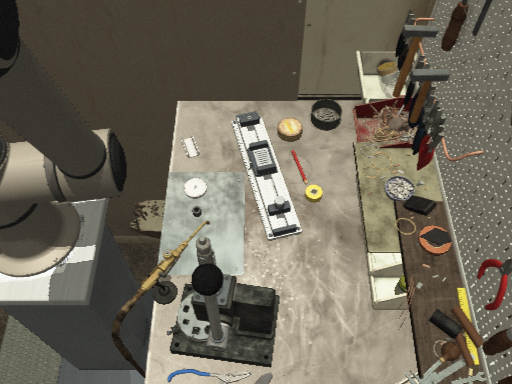

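The top view shows the gauge from (135,205) to (283,172), with the slide at about (199,188). One stop is near (262,172) and the other near (142,203). I'll zoom in to tell them apart.

```bash
python3 - <<'E'
import cv2,numpy as np
a=cv2.imread("pics/top0.png")[145:230,120:295];b=cv2.imread("pics/side0.png")[100:245,220:320]
a=cv2.resize(a,None,fx=4.5,fy=4.5,interpolation=cv2.INTER_CUBIC);cv2.imwrite("pics/ta.png",a)
b=cv2.resize(b,None,fx=4,fy=4,interpolation=cv2.INTER_CUBIC);cv2.imwrite("pics/sb.png",b)
E
```

```text
(no output)
```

View pics/ta.png

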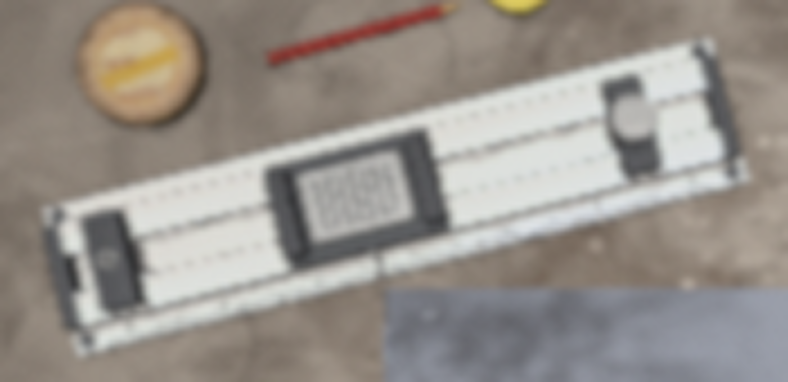

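View pics/sb.png

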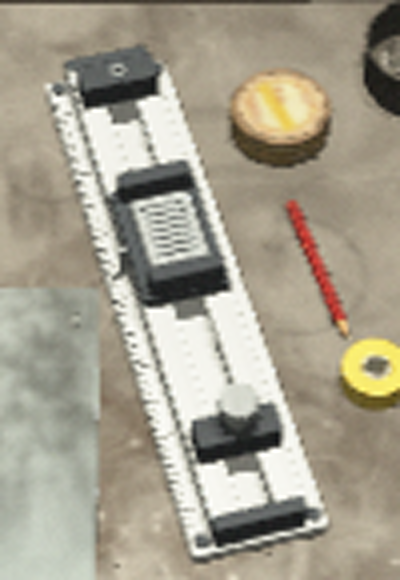

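```bash
cat > h.py <<'E'
import numpy as np
from bench import bot, viewer
def back(n,uv,z):
    p=viewer.camera_params(n);K=np.array(p["K"]);E=np.array(p["extrinsics"]);R=E[:3,:3];c=-R.T@E[:3,3]
    d=np.linalg.inv(K)@[uv[0],uv[1],1];d=R.T@(d*[1,-1,-1])
    return c+d*(z-c[2])/d[2]
E
python3 - <<'E'
from h import *
from scipy.spatial.transform import Rotation as Ro
T=lambda u,v:((u-2)/4.5+120,(v-2)/4.5+145); S=lambda u,v:((u-2)/4+220,(v-2)/4+100)
for nm,c,f,z,pts in [("base","top",T,.01,[(48,207),(712,40),(745,178),(82,352)]),("pad","top",T,.048,[(354,194)]),
 ("cheekouter","top",T,.058,[(268,168),(294,264),(425,130),(449,225)]),("screw","top",T,.075,[(632,117)]),("pinblk","top",T,.05,[(605,80),(660,172)]),
 ("padS","side",S,.048,[(170,226)]),("screwS","side",S,.075,[(238,400)]),("plainS","side",S,.05,[(118,68)]),("plain","top",T,.05,[(105,260)])]:
    P=np.array([back(c,f(*q),z) for q in pts]);print(nm,P[:,:2].round(4).tolist(),P.mean(0).round(4))
print(Ro.from_rotvec(bot.read_state()['tcp_rot']).as_matrix().round(3).tolist())
E
```

```text
base [[0.5209, 0.344], [0.6105, -0.0007], [0.5376, -0.0177], [0.4461, 0.3243]] [0.5288 0.1625 0.01  ]
pad [[0.5246, 0.1812]] [0.5246 0.1812 0.048 ]
cheekouter [[0.5364, 0.2226], [0.4889, 0.2089], [0.5557, 0.1453], [0.5085, 0.1329]] [0.5224 0.1774 0.058 ]
screw [[0.5603, 0.0431]] [0.5603 0.0431 0.075 ]
pinblk [[0.5825, 0.056], [0.5361, 0.0283]] [0.5593 0.0422 0.05  ]
padS [[0.5225, 0.1813]] [0.5225 0.1813 0.048 ]
screwS [[0.5589, 0.0418]] [0.5589 0.0418 0.075 ]
plainS [[0.4902, 0.3041]] [0.4902 0.3041 0.05  ]
plain [[0.4911, 0.3036]] [0.4911 0.3036 0.05  ]
[[0.29, -0.957, -0.0], [-0.957, -0.29, 0.001], [-0.001, -0.0, -1.0]]
```

```bash
python3 - <<'E'
from h import *
for c,uv,z in [("side",(207,278),.42),("side",(205,243),.37),("side",(172,350),.026),("side",(274,362),.026),("side",(280,290),.026),("top",(338,178),.026),("top",(342,266),.026),("top",(395,270),.026),("top",(505,217),.42),("top",(400,226),.37),("top",(440,228),.4)]: print(c,uv,back(c,uv,z).round(3))
E
```

```text
side (207, 278) [ 0.45 -0.29  0.42]
side (205, 243) [ 0.438 -0.216  0.37 ]
side (172, 350) [ 0.347 -0.271  0.026]
side (274, 362) [ 0.543 -0.293  0.026]
side (280, 290) [ 0.558 -0.148  0.026]
top (338, 178) [ 0.551 -0.139  0.026]
top (342, 266) [ 0.349 -0.145  0.026]
top (395, 270) [ 0.34  -0.266  0.026]
top (505, 217) [ 0.45 -0.28  0.42]
top (400, 226) [ 0.438 -0.155  0.37 ]
top (440, 228) [ 0.435 -0.2    0.4  ]
```

Request:
{"method": "servo_tool", "body": {"rows": [[[-2.8,-2.5,0,0,0,0,-1],[-5.6,-5,0,0,0,0.01,-1],[-8.4,-7.5,0,0,0,0.02,-1],[-11.4,-10.3,0,0,0,0.037,-1],[-14.3,-13.1,0,0,0,0.037,-1],[-17.2,-15.9,0,0,0,0.037,-1],[-20.1,-18.6,0,0,0,0.037,-1],[-23,-21.4,0,0,0,0.037,-1]]]}}

```text
time_s: 0.9
ee_pos: [0.2904, -0.2184, 0.2082]
tcp_rot: [-2.486, 1.919, 0.002]
ft_force: [0.3, -0.6, -0.3]
gripper_width: 0.0321
```

Request:
{"method": "servo_tool", "body": {"rows": [[[-3.1,-2.4,0,0,0,0,-1],[-6.2,-4.7,0,0,0,0,-1],[-9.3,-7.1,0,0,0,0,-1],[-12.7,-8.7,0,0,0,0,-1],[-16.1,-10.2,0,0,0,0,-1],[-19.5,-11.8,0,0,0,0,-1],[-22,-15,0,0,0,0,-1],[-24.2,-18.2,0,0,0,0,-1]]]}}

```text
time_s: 1.7
ee_pos: [0.4053, 0.0637, 0.2086]
tcp_rot: [-2.487, 1.918, 0.001]
ft_force: [0.1, -0.9, 0.9]
gripper_width: 0.0007
```

Request:
{"method": "servo_tool", "body": {"rows": [[[-2.1,-3.6,0,0,0,0,-1],[-4.2,-7.2,0,0,0,0,-1],[-6.3,-10.8,0,0,0,0,-1],[-8.3,-14.4,1,0,0,0,-1],[-8.3,-14.4,5,0,0,0,-1],[-8.3,-14.4,9.5,0,0,0,-1],[-8.3,-14.4,11,0,0,0,-1],[-8.3,-14.4,11,0,0,0,-1]]]}}

```text
time_s: 2.5
ee_pos: [0.5213, 0.1804, 0.0956]
tcp_rot: [2.485, -1.916, -0.009]
ft_force: [0.0, 0.1, -0.1]
gripper_width: 0.0004
```

```bash
python3 - <<'E'
from h import *
import cv2
s=bot.read_state();print(s['ee_pos'],s['ft_force'],s['time_s'])
a=cv2.cvtColor(viewer.get_image("side"),cv2.COLOR_RGB2BGR)[90:250,190:320]
b=cv2.cvtColor(viewer.get_image("wrist"),cv2.COLOR_RGB2BGR)
a=cv2.resize(a,(312,384),interpolation=cv2.INTER_CUBIC);cv2.imwrite("pics/c1.png",np.hstack([b,a])[:, :800])
E
```

```text
[0.52125748 0.18038151 0.09563134] [ 0.02971325  0.09748033 -0.14887666] 2.5
```

View pics/c1.png

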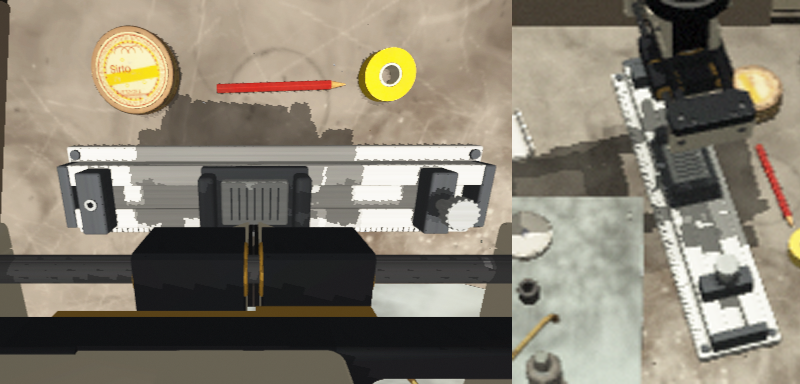

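```bash
python3 - <<'E'
from h import *
def proj(n,P):
    p=viewer.camera_params(n);K=np.array(p["K"]);E=np.array(p["extrinsics"]);q=(E@[*P,1])[:3]*[1,-1,-1];q=K@q;return (q[:2]/q[2]).round(1)
u=np.array([-.2547,.967,0])
t=np.array([.5213,.1804,.0876])
for k in(-.019,0,.019):
  print([((proj("side",t+k*u+[0,0,h])-[190,90])*2.4+[512,0]).tolist() for h in(0,.066,.1)], proj("wrist",t+k*u),proj("wrist",t+k*u+[0,0,.03]))
print(proj("wrist",[.5236,.181,.048]),proj("wrist",[.5595,.0425,.075]))
E
```

```text
[[688.88, 149.52], [689.6, 105.36000000000001], [689.84, 80.63999999999999]] [282.  225.7] [286.8 245.5]
[[683.84, 134.4], [684.32, 89.76], [684.32, 65.03999999999998]] [252.9 225.7] [252.8 245.4]
[[678.8, 119.52000000000002], [679.0400000000001, 74.63999999999999], [679.0400000000001, 49.68000000000001]] [223.8 225.6] [218.8 245.4]
[253. 204.] [460.1 216.8]
```

Request:
{"method": "servo_tool", "body": {"rows": [[[0,-0.3,1.5,0,0,0,-1],[0,-0.3,2.6,0,0,0,-1],[0,-0.3,3,0,0,0,-1],[0,-0.3,3.3,0,0,0,-1],[0,-0.3,3.6,0,0,0,-1],[0,-0.3,3.6,0,0,0,-1]]]}}

```text
time_s: 3.2
ee_pos: [0.5266, 0.1816, 0.063]
tcp_rot: [-2.487, 1.918, 0.002]
ft_force: [-0.7, -0.1, 0.3]
gripper_width: 0.0004
```

Request:
{"method": "servo_tool", "body": {"rows": [[[0,0.2,0.3,0,0,0,-1],[0,0.2,0.5,0,0,0,-1],[0,0.2,0.7,0,0,0,-1],[0,0.2,0.8,0,0,0,-1],[0,0.2,0.8,0,0,0,-1]]]}}

```text
time_s: 3.7
ee_pos: [0.5246, 0.1811, 0.0549]
tcp_rot: [-2.487, 1.918, 0.002]
ft_force: [-0.4, -0.2, -0.1]
gripper_width: 0.0006
```

Request:
{"method": "servo_tool", "body": {"rows": [[[0,0,0.1,0,0,0,-1],[0,0,0.2,0,0,0,-1],[0,0,0.2,0,0,0,-1]]]}}

```text
time_s: 4.0
ee_pos: [0.5245, 0.181, 0.0527]
tcp_rot: [-2.487, 1.918, 0.002]
ft_force: [-0.6, -0.4, 0.3]
gripper_width: 0.0006
```

Request:
{"method": "servo_tool", "body": {"rows": [[[0,0,0.1,0,0,0,-1],[0,0,0.1,0,0,0,-1]]]}}

```text
time_s: 4.2
ee_pos: [0.5244, 0.181, 0.0516]
tcp_rot: [-2.487, 1.918, 0.002]
ft_force: [-0.0, 0.2, -1.2]
gripper_width: 0.0004
```

Request:
{"method": "servo_tool", "body": {"rows": [[[0,0,0.1,0,0,0,-1],[0,0,0.1,0,0,0,-1]]]}}

```text
time_s: 4.4
ee_pos: [0.5244, 0.181, 0.0505]
tcp_rot: [-2.487, 1.918, 0.002]
ft_force: [-1.1, -0.1, 0.5]
gripper_width: 0.0003
```

```bash
python3 - <<'E'
from h import *
import cv2
a=cv2.cvtColor(viewer.get_image("side"),cv2.COLOR_RGB2BGR)[90:250,190:320]
b=cv2.cvtColor(viewer.get_image("wrist"),cv2.COLOR_RGB2BGR)[100:300,120:400]
a=cv2.resize(a,(325,400),interpolation=cv2.INTER_CUBIC);b=cv2.resize(b,None,fx=1.7,fy=2,interpolation=cv2.INTER_CUBIC)
cv2.imwrite("pics/c2.png",np.hstack([b,a])[:, :800])
E
```

```text
(no output)
```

View pics/c2.png

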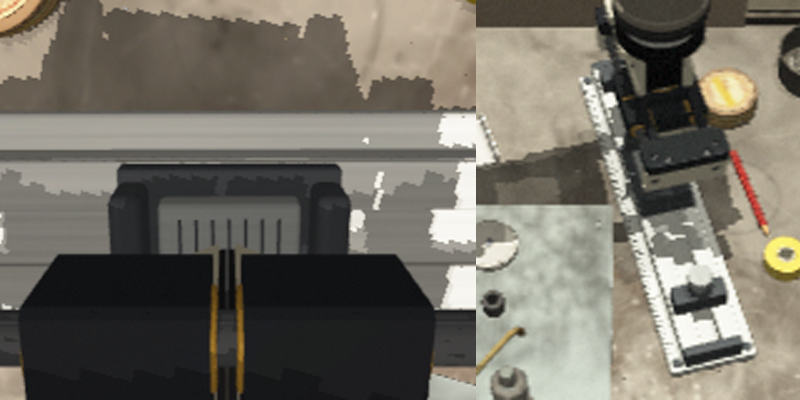

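Request:
{"method": "servo_tool", "body": {"rows": [[[0,0,0.1,0,0,0,-1],[0,0,0.1,0,0,0,-1]]]}}

```text
time_s: 4.7
ee_pos: [0.5243, 0.181, 0.0494]
tcp_rot: [-2.488, 1.918, 0.003]
ft_force: [0.1, 0.6, -0.4]
gripper_width: 0.0007
```

Request:
{"method": "servo_tool", "body": {"rows": [[[0,0,0.1,0,0,0,-1],[0,0,0.1,0,0,0,-1]]]}}

```text
time_s: 4.9
ee_pos: [0.5243, 0.181, 0.0483]
tcp_rot: [-2.488, 1.918, 0.003]
ft_force: [1.2, -0.1, -0.1]
gripper_width: 0.0004
```

Request:
{"method": "servo_tool", "body": {"rows": [[[0,0,0.1,0,0,0,-1],[0,0,0.1,0,0,0,-1]]]}}

```text
time_s: 5.1
ee_pos: [0.5241, 0.181, 0.0471]
tcp_rot: [2.488, -1.918, -0.003]
ft_force: [-0.1, 0.2, 0.0]
gripper_width: 0.0005
```

```bash
python3 - <<'E'
from h import *
import cv2
def proj(n,P):
    p=viewer.camera_params(n);K=np.array(p["K"]);E=np.array(p["extrinsics"]);q=(E@[*P,1])[:3]*[1,-1,-1];q=K@q;return (q[:2]/q[2]).round(1)
u=np.array([-.2547,.967,0]);v=np.array([.967,.2547,0]);s=bot.read_state();t=s['ee_pos']
print(t,s['effort'].round(2),s['ft_force'],s['joint_positions'].round(4))
for L in(.05,.065,.095):
  for h in (.03,.058,.08): print(L,h,[proj("side",t-L*u+k*v+[0,0,h]).tolist() for k in(-.0375,.0375)],[proj("wrist",t-l*u+k*v+[0,0,h]).tolist() for k in(.0375,.01) for l in (L,)])
a=cv2.cvtColor(viewer.get_image("side"),cv2.COLOR_RGB2BGR)[100:200,220:300]
cv2.imwrite("pics/c3.png",cv2.resize(a,None,fx=6,fy=6,interpolation=cv2.INTER_CUBIC))
E
```

```text
[0.52412395 0.1809842  0.0471372 ] [-1.000e-02 -4.955e+01 -1.943e+01  4.000e-02 -1.000e-01 -0.000e+00] [-0.07931914  0.24378264  0.04132747] [0.1934 0.5719 1.643  0.0018 0.928  1.5061]
0.05 0.03 [[252.6, 168.7], [284.2, 161.9]] [[355.9, 180.6], [351.0, 233.0]]
0.05 0.058 [[252.4, 161.4], [284.8, 154.5]] [[378.5, 196.5], [371.3, 259.0]]
0.05 0.08 [[252.3, 155.4], [285.2, 148.5]] [[404.7, 215.1], [394.4, 288.6]]
0.065 0.03 [[254.2, 174.0], [286.1, 167.1]] [[386.7, 180.6], [380.4, 233.1]]
0.065 0.058 [[254.1, 166.7], [286.7, 159.7]] [[416.1, 196.6], [406.9, 259.1]]
0.065 0.08 [[254.1, 160.8], [287.1, 153.7]] [[450.3, 215.1], [436.9, 288.7]]
0.095 0.03 [[257.6, 184.6], [289.9, 177.5]] [[448.3, 180.7], [439.2, 233.1]]
0.095 0.058 [[257.6, 177.5], [290.5, 170.3]] [[491.4, 196.7], [477.9, 259.2]]
0.095 0.08 [[257.6, 171.6], [291.1, 164.4]] [[541.5, 215.3], [522.0, 288.8]]
```

View pics/c3.png

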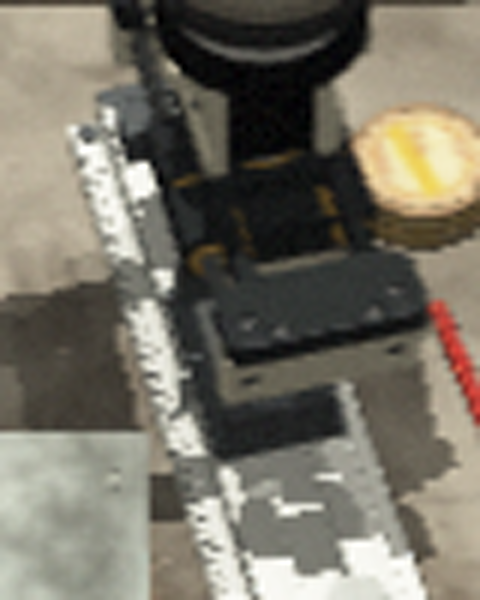

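Request:
{"method": "servo_tool", "body": {"rows": [[[0,0,0.1,0,0,0,-1],[0,0,0.2,0,0,0,-1],[0,0,0.2,0,0,0,-1]]]}}

```text
time_s: 5.45
ee_pos: [0.5241, 0.181, 0.045]
tcp_rot: [2.488, -1.918, -0.003]
ft_force: [-0.4, 0.1, -0.7]
gripper_width: 0.0007
```

Request:
{"method": "servo_tool", "body": {"rows": [[[0,0,0.1,0,0,0,-1],[0,0,0.2,0,0,0,-1],[0,0,0.2,0,0,0,-1]]]}}

```text
time_s: 5.75
ee_pos: [0.524, 0.1809, 0.0429]
tcp_rot: [2.487, -1.918, -0.004]
ft_force: [0.1, 0.5, 0.6]
gripper_width: 0.0005
```

Request:
{"method": "servo_tool", "body": {"rows": [[[0,0,0.1,0,0,0,-1],[0,0,0.2,0,0,0,-1],[0,0,0.2,0,0,0,-1]]]}}

```text
time_s: 6.05
ee_pos: [0.5238, 0.1809, 0.0407]
tcp_rot: [2.487, -1.918, -0.004]
ft_force: [0.2, -0.9, -0.2]
gripper_width: 0.0001
```

Request:
{"method": "servo_tool", "body": {"rows": [[[0,0,0.1,0,0,0,-1],[0,0,0.2,0,0,0,-1],[0,0,0.2,0,0,0,-1]]]}}

```text
time_s: 6.35
ee_pos: [0.5237, 0.1809, 0.0385]
tcp_rot: [2.487, -1.918, -0.004]
ft_force: [0.4, -0.5, -0.2]
gripper_width: 0.0003
```

```bash
python3 - <<'E'
from h import *
import cv2
def proj(n,P):
    p=viewer.camera_params(n);K=np.array(p["K"]);E=np.array(p["extrinsics"]);q=(E@[*P,1])[:3]*[1,-1,-1];q=K@q;return (q[:2]/q[2]).round(1).tolist()
t=bot.read_state()['ee_pos']
print(proj("wrist",[.5245,.181,.048]),proj("wrist",[.5245,.181,.042]),proj("wrist",[.5595,.0425,.075]))
p=viewer.camera_params("wrist");E=np.array(p["extrinsics"]);print(np.round(-E[:3,:3].T@E[:3,3],4),t,np.round(E[:3,:3],2).tolist(),p["K"])
b=cv2.cvtColor(viewer.get_image("wrist"),cv2.COLOR_RGB2BGR)
cv2.imwrite("pics/c4.png",cv2.resize(b[150:320,60:490],None,fx=1.85,fy=3,interpolation=cv2.INTER_CUBIC))
E
```

```text
[253.4, 233.7] [253.4, 229.8] [539.5, 258.3]
[0.5929 0.1989 0.2137] [0.52370351 0.18088089 0.03850238] [[0.26, -0.97, -0.0], [0.93, 0.25, -0.27], [0.26, 0.07, 0.96]] [[305.76836248   0.         253.05685069]
 [  0.         305.76836248 192.41224292]
 [  0.           0.           1.        ]]
```

View pics/c4.png

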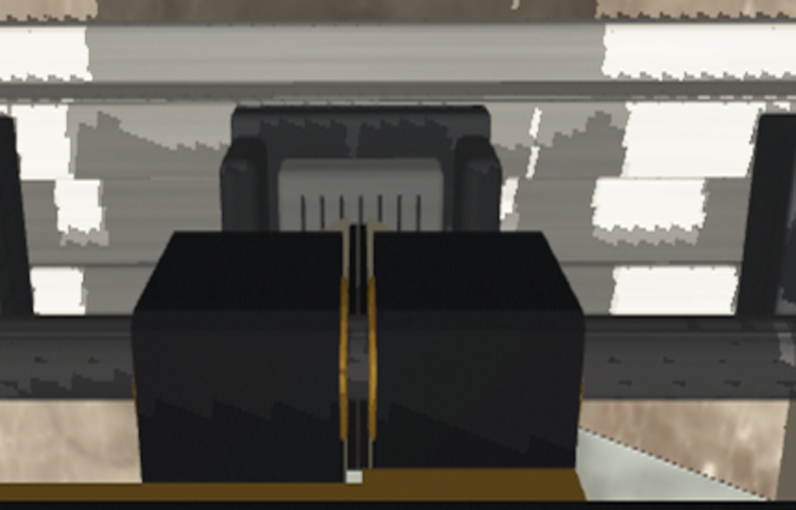

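Request:
{"method": "servo_tool", "body": {"rows": [[[0,0,0.1,0,0,0,-1],[0,0,0.1,0,0,0,-1]]]}}

```text
time_s: 6.6
ee_pos: [0.5237, 0.1809, 0.0375]
tcp_rot: [2.487, -1.918, -0.004]
ft_force: [-0.1, -0.5, -0.2]
gripper_width: 0.0006
```

Request:
{"method": "servo_tool", "body": {"rows": [[[0,0,0.1,0,0,0,-1],[0,0,0.1,0,0,0,-1]]]}}

```text
time_s: 6.8
ee_pos: [0.5236, 0.1809, 0.0363]
tcp_rot: [2.487, -1.918, -0.005]
ft_force: [-0.1, -0.2, -1.4]
gripper_width: 0.0006
```

Request:
{"method": "servo_tool", "body": {"rows": [[[0,0,0.1,0,0,0,-1],[0,0,0.1,0,0,0,-1]]]}}

```text
time_s: 7.0
ee_pos: [0.5235, 0.1809, 0.0352]
tcp_rot: [2.487, -1.918, -0.005]
ft_force: [-0.5, 0.3, 0.5]
gripper_width: 0.0007
```

Request:
{"method": "servo_tool", "body": {"rows": [[[0,0,0.1,0,0,0,-1],[0,0,0.1,0,0,0,-1]]]}}

```text
time_s: 7.2
ee_pos: [0.5234, 0.1808, 0.034]
tcp_rot: [2.487, -1.917, -0.005]
ft_force: [0.4, 0.4, -0.8]
gripper_width: 0.0005
```

Request:
{"method": "servo_tool", "body": {"rows": [[[0,0,0.1,0,0,0,-1],[0,0,0.1,0,0,0,-1]]]}}

```text
time_s: 7.4
ee_pos: [0.5233, 0.1808, 0.0329]
tcp_rot: [2.486, -1.917, -0.005]
ft_force: [-0.3, -0.2, 0.7]
gripper_width: 0.0003
```

```bash
python3 - <<'E'
from h import *
s=bot.read_state();print(s)
E
```

```text
{'time_s': 7.4, 'joint_positions': array([0.19336773, 0.59199291, 1.65492392, 0.001856  , 0.8982238 ,
       1.50601479]), 'joint_vel': array([ 0.00217723, -0.00121167, -0.00186889,  0.00090423,  0.000902  ,
       -0.0002347 ]), 'effort': array([-7.90665712e-03, -4.98644936e+01, -1.88190544e+01,  3.79983452e-02,
       -9.25890869e-02, -1.57962763e-04]), 'ee_pos': array([0.52327335, 0.18081288, 0.03286831]), 'tcp_rot': array([ 2.48643136, -1.91742221, -0.00538694]), 'ft_force': array([-0.27389634, -0.18862182,  0.73495923]), 'moment': array([-0.04001529,  0.00483155, -0.05158308]), 'gripper_width': 0.00029505983188374214}
```

Request:
{"method": "servo_tool", "body": {"rows": [[[0,0,0.1,0,0,0,-1],[0,0,0.1,0,0,0,-1]]]}}

```text
time_s: 7.6
ee_pos: [0.5232, 0.1808, 0.0317]
tcp_rot: [2.486, -1.917, -0.006]
ft_force: [-0.5, -0.0, 0.3]
gripper_width: 0.0007
```

Request:
{"method": "servo_tool", "body": {"rows": [[[0,0,0.1,0,0,0,-1],[0,0,0.1,0,0,0,-1]]]}}

```text
time_s: 7.8
ee_pos: [0.523, 0.1808, 0.0306]
tcp_rot: [2.486, -1.917, -0.006]
ft_force: [-0.4, 0.7, 0.0]
gripper_width: 0.0003
```

Request:
{"method": "servo_tool", "body": {"rows": [[[0,0,0.1,0,0,0,-1],[0,0,0.1,0,0,0,-1]]]}}

```text
time_s: 8.0
ee_pos: [0.5232, 0.1808, 0.0301]
tcp_rot: [2.487, -1.917, -0.005]
ft_force: [-1.0, -0.5, 4.1]
gripper_width: 0.0006
```

Contact, much lower than the quoted tip offset would put it. The force curve will show whether this is the sprung pad: it should level off at 16–19 N.

Request:
{"method": "servo_tool", "body": {"rows": [[[0,0,0.1,0,0,0,-1],[0,0,0.15,0,0,0,-1]]]}}

```text
time_s: 8.2
ee_pos: [0.5234, 0.1809, 0.0299]
tcp_rot: [2.487, -1.918, -0.004]
ft_force: [-5.4, -1.2, 15.2]
gripper_width: -0.0
```

Request:
{"method": "servo_tool", "body": {"rows": [[[0,0,0.1,0,0,0,-1],[0,0,0.15,0,0,0,-1]]]}}

```text
time_s: 8.4
ee_pos: [0.5235, 0.1809, 0.0299]
tcp_rot: [2.488, -1.918, -0.003]
ft_force: [-5.1, -1.4, 15.0]
gripper_width: 0.0001
```

Request:
{"method": "servo_tool", "body": {"rows": [[[0,0,0.2,0,0,0,-1],[0,0,0.3,0,0,0,-1],[0,0,0.3,0,0,0,-1]]]}}

```text
time_s: 8.7
ee_pos: [0.5235, 0.1809, 0.0286]
tcp_rot: [2.488, -1.918, -0.002]
ft_force: [-4.8, -1.1, 16.4]
gripper_width: 0.0005
```

Request:
{"method": "servo_tool", "body": {"rows": [[[0,0,0.3,0,0,0,-1],[0,0,0.42,0,0,0,-1],[0,0,0.42,0,0,0,-1]]]}}

```text
time_s: 9.0
ee_pos: [0.5235, 0.1809, 0.0262]
tcp_rot: [-2.488, 1.917, 0.001]
ft_force: [-5.2, -1.1, 17.6]
gripper_width: 0.0002
```

Request:
{"method": "servo_tool", "body": {"rows": [[[0.3,0,0.17,0,0,0,-1],[0.7,0,0.17,0,0,0,-1],[1.1,0,0.17,0,0,0,-1],[1.5,0,0.17,0,0,0,-1],[1.9,0,0.17,0,0,0,-1],[2,0,0.17,0,0,0,-1]]]}}

```text
time_s: 9.6
ee_pos: [0.5287, 0.1614, 0.0265]
tcp_rot: [-2.487, 1.917, 0.001]
ft_force: [-6.5, -0.3, 17.7]
gripper_width: 0.0004
```

```bash
python3 - <<'E'
from h import *
import cv2
print(bot.read_state()['ee_pos'],bot.read_state()['ft_force'])
b=cv2.cvtColor(viewer.get_image("wrist"),cv2.COLOR_RGB2BGR)
a=cv2.cvtColor(viewer.get_image("side"),cv2.COLOR_RGB2BGR)[100:220,220:310]
a=cv2.resize(a,(288,384),interpolation=cv2.INTER_CUBIC);cv2.imwrite("pics/c5.png",np.hstack([b,a])[:, :800])
E
```

```text
[0.52871615 0.16140192 0.02649711] [-6.52609649 -0.31582943 17.71602403]
```

View pics/c5.png

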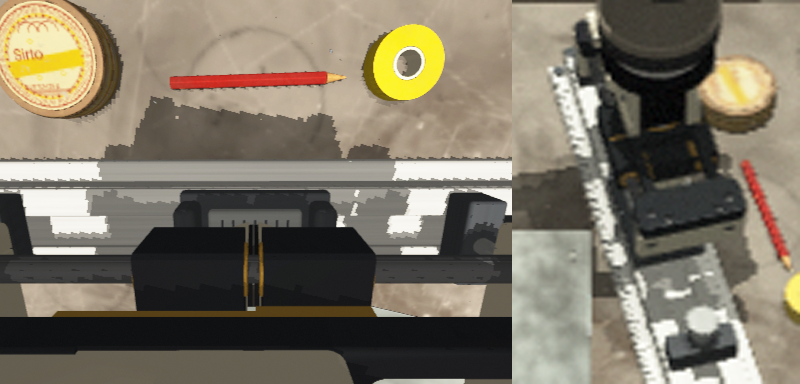

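Request:
{"method": "servo_tool", "body": {"rows": [[[0.4,0,0.17,0,0,0,-1],[1,0,0.17,0,0,0,-1],[1.6,0,0.17,0,0,0,-1],[2.2,0,0.17,0,0,0,-1],[2.8,0,0.17,0,0,0,-1],[3,0,0.17,0,0,0,-1]]]}}

```text
time_s: 10.3
ee_pos: [0.5365, 0.132, 0.0267]
tcp_rot: [-2.487, 1.917, -0.001]
ft_force: [-6.2, -0.8, 17.0]
gripper_width: 0.0003
```

Request:
{"method": "servo_tool", "body": {"rows": [[[0.4,0,0.17,0,0,0,-1],[0.9,0,0.17,0,0,0,-1],[1.4,0,0.17,0,0,0,-1],[1.9,0,0.17,0,0,0,-1],[2.3,0,0.17,0,0,0,-1],[2.5,0,0.17,0,0,0,-1]]]}}

```text
time_s: 10.9
ee_pos: [0.543, 0.1076, 0.0269]
tcp_rot: [-2.486, 1.917, -0.002]
ft_force: [-5.7, -0.8, 17.4]
gripper_width: 0.0003
```

```bash
python3 - <<'E'
from h import *
import cv2
print(bot.read_state()['ee_pos'],bot.read_state()['ft_force'])
b=cv2.cvtColor(viewer.get_image("wrist"),cv2.COLOR_RGB2BGR)
a=cv2.cvtColor(viewer.get_image("side"),cv2.COLOR_RGB2BGR)[100:220,220:310]
a=cv2.resize(a,(288,384),interpolation=cv2.INTER_CUBIC);cv2.imwrite("pics/c6.png",np.hstack([b,a])[:, :800])
E
```

```text
[0.54304    0.10758542 0.02691504] [-5.66038436 -0.75284597 17.43823098]
```

View pics/c6.png

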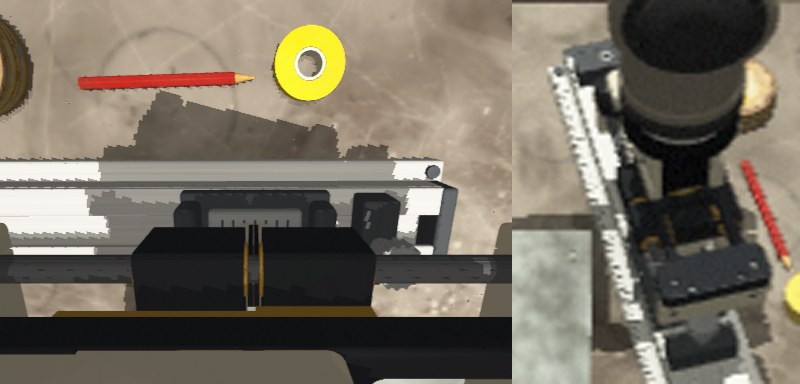

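Request:
{"method": "servo_tool", "body": {"rows": [[[0.3,0,0.17,0,0,0,-1],[0.6,0,0.17,0,0,0,-1],[0.9,0,0.17,0,0,0,-1],[0.9,0,0.17,0,0,0,-1]]]}}

```text
time_s: 11.4
ee_pos: [0.5455, 0.0983, 0.0271]
tcp_rot: [-2.486, 1.917, -0.004]
ft_force: [-6.0, -2.7, 17.4]
gripper_width: 0.0006
```

Request:
{"method": "servo_tool", "body": {"rows": [[[0.15,0,0.17,0,0,0,-1],[0.3,0,0.17,0,0,0,-1],[0.3,0,0.17,0,0,0,-1]]]}}

```text
time_s: 11.7
ee_pos: [0.5464, 0.0952, 0.0273]
tcp_rot: [-2.486, 1.916, -0.005]
ft_force: [-5.8, -1.6, 17.6]
gripper_width: 0.0009
```

Request:
{"method": "servo_tool", "body": {"rows": [[[0.1,0,0.17,0,0,0,-1],[0.2,0,0.17,0,0,0,-1],[0.2,0,0.17,0,0,0,-1]]]}}

```text
time_s: 12.0
ee_pos: [0.5469, 0.0931, 0.0275]
tcp_rot: [-2.486, 1.916, -0.007]
ft_force: [-5.8, -1.9, 16.6]
gripper_width: 0.0008
```

Request:
{"method": "servo_tool", "body": {"rows": [[[0.1,0,0.22,0,0,0,-1],[0.2,0,0.24,0,0,0,-1],[0.2,0,0.24,0,0,0,-1]]]}}

```text
time_s: 12.3
ee_pos: [0.5471, 0.0925, 0.0269]
tcp_rot: [-2.484, 1.915, -0.005]
ft_force: [-7.4, 5.2, 16.5]
gripper_width: 0.0004
```

Request:
{"method": "servo_tool", "body": {"rows": [[[0.1,0,0.18,0,0,0,-1],[0.2,0,0.18,0,0,0,-1],[0.2,0,0.18,0,0,0,-1]]]}}

```text
time_s: 12.6
ee_pos: [0.5472, 0.0923, 0.027]
tcp_rot: [-2.482, 1.914, -0.003]
ft_force: [-6.6, 6.8, 16.9]
gripper_width: 0.0003
```

Request:
{"method": "servo_tool", "body": {"rows": [[[0.05,0,0.15,0,0,0,-1],[0.05,0,0,0,0,0,-1],[0.05,0,-0.2,0,0,0,-1],[0.05,0,-0.5,0,0,0,-1],[0,0,-1,0,0,0,-1],[0,0,-3,0,0,0,-1],[0,0,-7,0,0,0,-1],[0,0,-11,0,0,0,-1]]]}}

```text
time_s: 13.4
ee_pos: [0.546, 0.0917, 0.1375]
tcp_rot: [-2.484, 1.916, -0.0]
ft_force: [1.4, 0.6, -0.2]
gripper_width: 0.0007
```

Request:
{"method": "servo_tool", "body": {"rows": [[[-1,2,-4,0,0,0,-1],[-2,5,-6,0,0,0,-1],[-4,9,-6,0,0,0,-1],[-5,13,-6,0,0,0,-1],[-5,15,-6,0,0,0,-1],[-5,15,-6,0,0,0,-1]]]}}

```text
time_s: 14.0
ee_pos: [0.3857, 0.1016, 0.1973]
tcp_rot: [-2.484, 1.915, 0.0]
ft_force: [-0.3, -0.8, -0.5]
gripper_width: 0.0005
```

```bash
python3 - <<'E'
from h import *
import cv2
print(bot.read_state()['ee_pos'])
a=cv2.cvtColor(viewer.get_image("side"),cv2.COLOR_RGB2BGR)
cv2.imwrite("pics/side9.png",a);t=cv2.cvtColor(viewer.get_image("top"),cv2.COLOR_RGB2BGR);cv2.imwrite("pics/top9.png",t)
x=cv2.resize(a[100:245,175:325],(450,435),interpolation=cv2.INTER_CUBIC);y=cv2.resize(t[120:282,120:295],(350,435),interpolation=cv2.INTER_CUBIC)
cv2.imwrite("pics/c7.png",np.hstack([x,y]))
E
```

```text
[0.38573225 0.10161528 0.19733349]
```

View pics/c7.png

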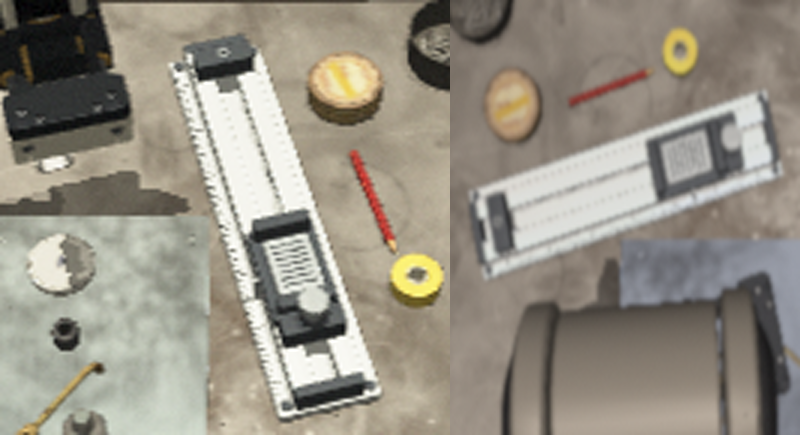

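```bash
python3 - <<'E'
from h import *
import cv2
P=back("top",(238.5,178.5),.048);print(P,np.hypot(*(P-[.5595,.0425,0])[:2]))
a=cv2.imread("pics/side0.png").astype(int);b=cv2.imread("pics/side9.png").astype(int);d=np.abs(a-b).max(2)
for n,(x,y,r) in dict(tin=(290,128,14),pencil=(301,167,18),tape=(314,192,10),lid=(196,188,12),cap=(197,212,6),chan=(192,147,10)).items(): print(n,(d[y-r:y+r,x-r:x+r]>40).sum())
print(bot.read_state()['ft_force'])
t=cv2.imread("pics/side9.png")[155:225,245:305];cv2.imwrite("pics/c8.png",cv2.resize(t,None,fx=8,fy=8,interpolation=cv2.INTER_CUBIC))
E
```

```text
[0.5457869  0.09087008 0.048     ] 0.05027637548729307
tin 0
pencil 0
tape 0
lid 157
cap 0
chan 309
[-0.77840422 -0.13554416  0.25992612]
```

View pics/c8.png

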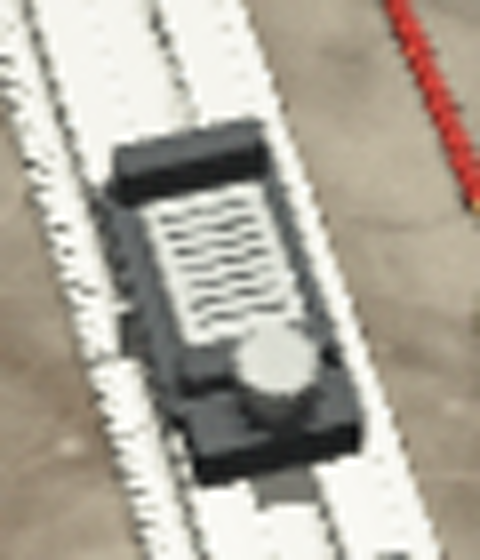

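```bash
python3 -c "
from bench import job;print(job.job_done())"
```

```text
the job is handed in; nothing more can be done
None
```

The slide is up against the thumbscrew stop with the pad released, and the job is handed in at about 14 s of the 43 s allowed. I pressed the pad about 3–4 mm at roughly 17 N and pushed the slide about 91 mm. It then stopped dead where the images put the stop, with the sideways force rising to about 7 N. I lifted straight off and backed the arm away.

**Checks that passed**
- **Slide:** the last images show the slide against the stop with no visible gap.
- **Force:** the wrist force was about zero once the arm was clear.
- **Bystanders:** the tin, pencil, tape and cap show no change in the before/after image comparison.

**Checks that disagreed or are less certain**
- **Fingertip position:** contact with the pad came about 26 mm lower than the quoted fingertip offset predicts. I went by the force, which levelled off at 16–18 N as the pad's spring should.
- **Distance to the stop:** the final image gave 50 mm between slide and stop centres against a nominal 52 mm. That is within the 2 mm calibration error.
- **Jar lid and channel piece:** both differ between the before and after images. In the last view the arm's shadow falls across the lid and the gripper partly hides the channel piece, and the arm never came down near either.

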